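Prop the drying box lid

TASK

The lid of the small cream drying box on the worktop is only resting part-open on its catch. Take the steel prop rod out of its clip by its black handle, swing it up and over past upright until it comes to its stop, so that its ball tip stands in the slot under the lid's tongue and carries the lid, and let go.

Things in the scene. Friction and masses are not known exactly. Their poses are not given: they have to be found in the camera images.
- prop_pivot (a point): Sizes in mm. Hinge centre of the prop rod, at the front wall of the fixed cream drying box (110 deep, 140 wide, 55 high, on a black plinth 2 to 60 high), 45 above its underside. Box axes: -x points out of the front wall, y runs along it, z up. The rod turns about x: in this frame the handle's grip point is (-65, -70 cos a, 70 sin a) for rod angle a. The worktop in front of the handle is free.
- prop_grip (a point): Grip point on the axis of the rod's black handle, a round sleeve 13 thick, 38 long, parallel to prop_pivot's x and sticking out in front from 40 to 78 of the rod's plane (this point: 65 out, 70 from the hinge axis). Turns with the rod: -x out of the handle's end, -y along the rod to its tip. Pinched across from above it can turn between the fingers.
- prop_rod (a joint): Steel rod, 8 thick, 110 from hinge to the end of its 12 ball tip, 60 g, swings freely. Angle in rad: 0 lying level in its open clip, tip towards prop_pivot's -y; 1.57 upright; 1.83 on its stop, 15 degrees past upright. From about 1.2 the tip lifts the lid a few mm (1 to 2 N); past upright the lid's weight presses the rod on to its stop.
- box_lid (a joint): Cream lid hinged at the box's back rim. Angle in rad: 0 resting on its catch, 36 degrees open (falls back there unless carried); about 0.02 on the prop. Its front tongue is over the rod's plane, its underside 103 above prop_pivot, reaching 15 in front of that plane; under it is the slot, a steel channel 97 long in y, 20 wide, open below and at its -y end.

How it is judged:
By the outcome, as a careful person would: the job done as asked, in the order asked, and still so for the second after the job is handed in, with the robot touching nothing.
It also fails if it takes over 38 s, if anything falls off the work surface, if the arm or the gripper's body presses on something with over 40 N, if the wrist force passes 120 N, or if a joint passes its speed limit or range.

ROBOT

A 6-joint arm with a two-finger parallel gripper is mounted at the origin on a cart in front of the work surface, level with it; the furniture and walls round the work are solid. World frame = base frame: x ahead of the robot, y to its left, z up, the work surface at z = 0. Lengths are in m, angles in rad, forces in N, time in s.
With the tool pointing down it reaches from about 0.325 to 0.925 m from the base axis. Payload 3.1 kg.
Tool frame: the origin (TCP) lies at the very end of the fingers, on their centre line; the grasp point (between the pads) lies 19 mm behind it; z points along the fingers, y is the line along which they close (so a half turn about z gives the same grasp; the last joint's range is limited). The gripper opens to 85 mm and grips with 20 to 120 N. Pads are 22 mm wide; open, the fingers measure 114 mm over their backs; the gripper's body (76 mm by 85 mm) begins 54 mm behind the grasp point. The pads swing forward as they close: fully open they stand 13 mm farther back than shut.
Start: joints at [-1.266, 0.217, 1.613, -0, 1.311, -0.112], TCP at [0.253, -0.571, 0.231] pointing down, gripper open.
Joint ranges: [-2.75, 2.75], [-0.78, 2.1], [0.31, 2.55], [-1.13, 4.27], [0.13, 2.63], [-2.58, 2.58]. Speed limits (rad/s): [2.79, 2.79, 3.14, 3.14, 3.14, 3.14].

INTERFACE

Orientations are given as a 3x3 rotation matrix whose columns are the frame's x, y, z axes.
In Python, from workcell import ctrl, eyes, job, spotter gives the robot as it stands.
- The arm moves only by the shell command python3 -m jog 'ROWS' [FORCE]. ROWS is JSON, a list of rows, each a list of 3 entries, a list of its own where there are three numbers: the shift along the tool's x, y, z in mm, then the turn, a rotation vector about the tool's x, y, z in degrees, then the opening in per cent of the stroke, from 0 (shut) to 100 (fully open). In form: [[[dx, dy, dz], [rx, ry, rz], fingers], ...]. A call has exactly 5 rows; each row shifts and turns the commanded pose from where the row before left it, along the tool's axes as they then stand; what a row does not reach is not made up. A row lasts 1/12 s, in which the tool goes at most 41.7 mm and 7.16 degrees, less where a joint would pass 70% of its speed; a pose out of reach is approached as far as the arm can. A call is refused whole if a number of a shift passes 41.7 or a number of a turn 7.16, either way. A call with a gripper value outside its range is refused whole. The fingers move at their own pace and stop on an object; FORCE is the grip in N (left out, the last holds). Time passes only in rows, so rows that do not move let the fingers close, or fill a call up. It gives the time, the measured TCP pose, the force, the opening and the grip force at its end, in the units of the state.
- ctrl.state(): the state, without advancing time (a new reading comes with each control period).
- eyes.snapshot(name): name is "side" or "top" or "wrist"; returns a dict with "frame" (384x512x3 uint8, blue, green, red), "fx", "fy", "cx", "cy" (pixels), "rvec" (rotation vector, rad) and "tvec" (3), from world to camera coordinates, as OpenCV has them; the wrist camera has in their place "hand_eye" (4x4, takes a point from camera to tool coordinates, whose origin is the TCP and whose axes are the flange's). Camera axes: x right, y down, z forward; pixel columns grow to the right and rows downward; lengths in m; the calibration is good to about 2 mm. A picture is of the moment at which its call begins: read the wrist's pose just before it. There is no depth.
- job.job_done(): hands the job in; it is judged then, once.
Trained networks look in a picture, given as the dict that the camera call returned (one of the last four; its "shot" number tells which), for a name from the list of things; names that differ only in an ending like _2 or _b are one class to them, and where a whole thing is asked for, a point or a joint stands for the part that bears it (a point fixed in the world has none). Each returns a list of dicts, best first, with "p" (0 to 1); they miss things now and then, are a little off and sometimes report something else, mostly with a low value. They report only what shows in the picture. A call takes as long as a camera call.
- spotter.cut_out(picture, thing): "mask" (384x512 bool, what is visible of it) and "box" ([left, top, right, bottom] in pixels, round what is visible of it).
The state is a dict: "clock": time; "qpos": joint angles; "qvel": joint speeds; "joint_torque": joint torques, N m; "tcp_pos": TCP position; "tool_rot": TCP orientation; "wrist_force": force on the tool from outside, world axes, zero at the start; "moment": the same for the moment, N m; "opening": finger opening in m; "grasp_force": force on a finger pad.
Only numpy, scipy, OpenCV 4.12 (cv2) and the standard library are available. Lean on these libraries where they do the work, as an engineer would, in place of code of your own. Each camera call takes 0.05 s, during which the arm holds its last target. There are 200 camera calls.

## Working session

There is one attempt and no reset: what is moved stays moved. The work goes in short steps, Python scripts to look and compute and a shell command to move; the robot and the scene stay as the last step left them, time stands still between calls to the robot, and variables do not carry over. Pictures are saved under pics/ and viewed, at most 10 in all, crops included, and the job is handed in when it is done.

```bash
mkdir -p pics; ls; cat > h.py <<'E'
import numpy as np,cv2
from workcell import ctrl,eyes,job,spotter
def P(s):
    R=cv2.Rodrigues(np.array(s["rvec"],float))[0];t=np.array(s["tvec"],float).ravel()
    return R,t,np.array([[s["fx"],0,s["cx"]],[0,s["fy"],s["cy"]],[0,0,1]])
def proj(s,p):
    R,t,K=P(s);q=(K@(R@np.atleast_2d(p).T+t[:,None]));return (q[:2]/q[2]).T
E
python3 - <<'E'
from h import *
a=eyes.snapshot("top");b=eyes.snapshot("side")
cv2.imwrite("pics/top.png",a["frame"]);cv2.imwrite("pics/side.png",b["frame"])
for s in (a,b):
    R,t,K=P(s);print("cam",-R.T@t,R[2])
    for n in("prop_pivot","prop_grip","prop_rod","box_lid"):
        for d in spotter.cut_out(s,n)[:2]:
            m=np.argwhere(d["mask"]);print(n,d["p"],d["box"],m.mean(0)[::-1] if len(m) else None)
print(ctrl.state())
E
```

```text
pics
cam [0.38127639 0.05202089 0.98624539] [ 0.06237048  0.02297775 -0.99778853]
prop_pivot 0.95 [241.0, 138.1, 363.4, 247.8] [312.76162977 194.45556625]
prop_grip 0.64 [243.3, 183.2, 283.6, 221.5] [265.93529412 197.53235294]
prop_grip 0.32 [242.0, 135.7, 361.5, 250.3] [312.46023872 194.64889164]
prop_rod 0.54 [242.8, 183.3, 283.9, 218.1] [266.13390313 196.65811966]
box_lid 0.59 [280.8, 134.7, 355.5, 248.9] [315.87539055 192.70409851]
cam [0.07883016 0.6602853  0.60813184] [ 0.42439012 -0.70370617 -0.56981634]
prop_pivot 0.93 [243.7, 147.3, 329.7, 230.9] [287.47897623 191.44841995]
prop_grip 0.84 [248.6, 188.3, 293.3, 220.3] [265.83266932 206.54581673]
prop_rod 0.62 [250.1, 189.8, 290.6, 224.4] [265.51910828 206.9522293 ]
box_lid 0.59 [241.0, 146.9, 328.1, 188.9] [276.29253366 163.88616891]
{'clock': 0.5, 'qpos': array([-1.26620512e+00,  2.16923986e-01,  1.61344213e+00, -3.59859622e-05,
        1.31129652e+00, -1.12208327e-01]), 'qvel': array([ 0.00128529,  0.00072736, -0.00149999, -0.0005014 , -0.00077311,
       -0.00089678]), 'joint_torque': array([ 3.18669933e-06, -3.96394014e+01, -3.03836668e+01, -2.29953666e-04,
        2.16508663e-03,  9.57004715e-06]), 'tcp_pos': array([ 0.25302487, -0.57147979,  0.23126331]), 'tool_rot': array([[ 9.14385546e-01,  4.04844502e-01, -5.41676284e-05],
       [ 4.04844504e-01, -9.14385545e-01,  5.63287584e-05],
       [-2.67257083e-05, -7.34356692e-05, -9.99999997e-01]]), 'wrist_force': array([ 0.53412426,  0.32147945, -0.41796725]), 'moment': array([ 0.01551509,  0.06755352, -0.04287365]), 'grasp_force': 0.0, 'opening': 0.08504953485965551}
```

View pics/top.png

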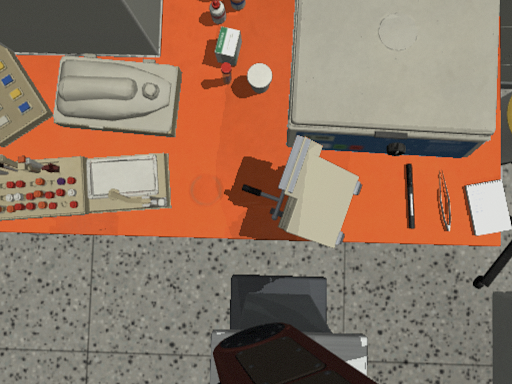

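View pics/side.png

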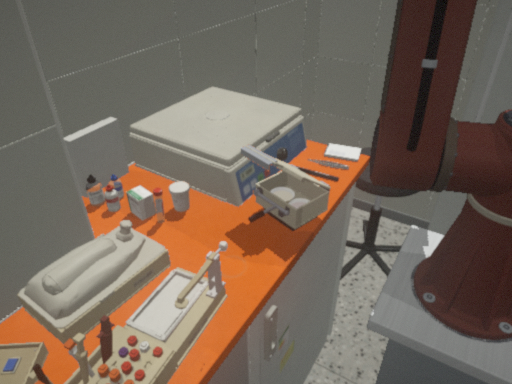

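```bash
python3 - <<'E'
from h import *
a=cv2.imread("pics/top.png");b=cv2.imread("pics/side.png")
A=cv2.resize(a[130:255,235:370],None,fx=4.4,fy=4.4,interpolation=cv2.INTER_CUBIC)[:, :]
B=cv2.resize(b[140:240,235:340],None,fx=5.5,fy=5.5,interpolation=cv2.INTER_CUBIC)
cv2.imwrite("pics/ct.png",A);cv2.imwrite("pics/cs.png",B)
E
```

```text
(no output)
```

View pics/ct.png

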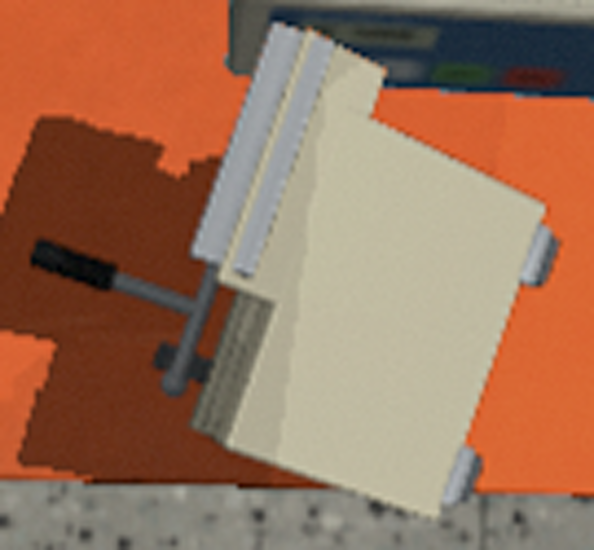

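View pics/cs.png

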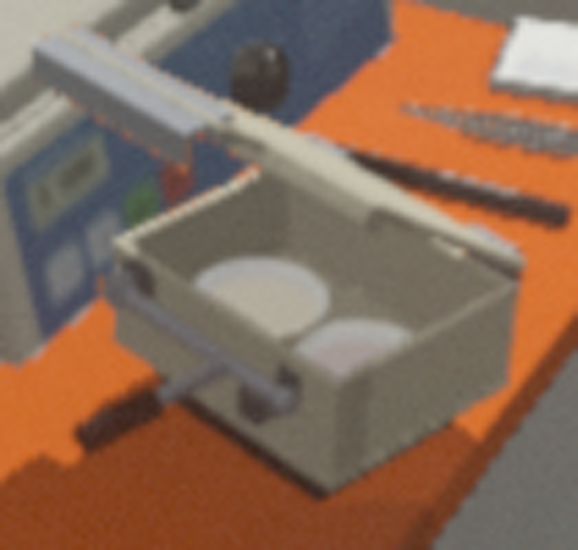

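```bash
cat > fit.py <<'E'
from h import *
from scipy.optimize import least_squares
a=eyes.snapshot("top");b=eyes.snapshot("side")
t=lambda U,V:((U+.5)/4.4-.5+235,(V+.5)/4.4-.5+130)
s=lambda U,V:((U+.5)/5.5-.5+235,(V+.5)/5.5-.5+140)
L=np.array([[0,-104,0],[-78,-70,0],[-40,-70,0],[0,-70,0]])/1000
T=np.array([t(175,385),t(35,250),t(113,277),t(196,306)])
S=np.array([s(285,392),s(83,437),s(160,397),s(222,366)])
pv=np.array([s(118,285)])
def W(p,l):
    c,q=np.cos(p[3]),np.sin(p[3]);return np.asarray(l)@np.array([[c,-q,0],[q,c,0],[0,0,1]]).T+p[:3]
def f(p): return np.r_[(proj(a,W(p,L))-T).ravel(),(proj(b,W(p,L))-S).ravel(),(proj(b,W(p,[[0,0,0]]))-pv).ravel()]
if __name__=="__main__":
    r=least_squares(f,[.5,0,.08,-1.3]);print(r.x,np.degrees(r.x[3]));print(r.fun.reshape(-1,2).round(2))
    print("grip",W(r.x,[-.065,-.07,0]))
    J=r.jac;print(np.sqrt(np.diag(np.linalg.inv(J.T@J))))
E
python3 fit.py
```

```text
[ 0.48576132  0.0056256   0.07170814 -1.87809987] -107.60719622172927
[[-0.18 -0.85]
 [-0.76 -0.09]
 [ 0.07  0.21]
 [ 0.82  0.42]
 [ 0.25  0.88]
 [-0.01  0.14]
 [-0.82  0.24]
 [ 1.14 -1.31]
 [-0.21  0.14]]
grip [0.43870245 0.08875479 0.07170814]
[0.00114548 0.00146337 0.00146851 0.0183358 ]
```

```bash
for i in 1; do python3 -m jog '[[[0,0,-10],[0,0,0],100],[[22,-26,-5],[0,0,-7],100],[[22,-26,-5],[0,0,0],100],[[22,-26,0],[0,0,0],100],[[22,-26,0],[0,0,0],100]]'; done
python3 - <<'E'
from h import *
a=eyes.snapshot("top");R,t,K=P(a)
def un(u,v,z):
    d=R.T@np.linalg.inv(K)@[u,v,1];c=-R.T@t;return c+d*(z-c[2])/d[2]
for z in(0,.1,.2):print(un(289,147,z).round(3),un(290,130,z).round(3),un(495,155,z).round(3))
print(un(280.,138,.18),"tongue far-left corner")
E
```

```text
clock: 1.02
tcp_pos: [0.2796, -0.4373, 0.2527]
tool_rot: [[0.859, 0.513, 0.001], [0.513, -0.859, -0.002], [-0.0, 0.002, -1.0]]
wrist_force: [0.2, 0.9, 0.9]
opening: 0.0853
grasp_force: 0.0
[0.533 0.009 0.   ] [0.568 0.007 0.   ] [ 0.526 -0.417  0.   ]
[0.517 0.013 0.1  ] [0.549 0.012 0.1  ] [ 0.512 -0.37   0.1  ]
[0.502 0.017 0.2  ] [0.53  0.017 0.2  ] [ 0.497 -0.322  0.2  ]
[0.52004688 0.03237069 0.18      ] tongue far-left corner
```

```bash
python3 -m jog '[[[30,-26,0],[0,0,0],100],[[30,-26,0],[0,0,0],100],[[30,-26,0],[0,0,0],100],[[30,-26,0],[0,0,0],100],[[30,-26,0],[0,0,0],100]]' >/dev/null
python3 -m jog '[[[30,-26,0],[0,0,0],100],[[30,-26,0],[0,0,0],100],[[30,-26,0],[0,0,0],100],[[30,-26,0],[0,0,0],100],[[30,-26,0],[0,0,0],100]]' >/dev/null
python3 -m jog '[[[30,-26,0],[0,0,0],100],[[30,-26,0],[0,0,0],100],[[30,-26,0],[0,0,0],100],[[30,-26,0],[0,0,0],100],[[30,-26,0],[0,0,0],100]]' >/dev/null
python3 -m jog '[[[0,0,0],[0,0,-7],100],[[0,0,0],[0,0,-7],100],[[0,0,0],[0,0,-7],100],[[0,0,0],[0,0,-7],100],[[0,0,0],[0,0,-7],100]]' >/dev/null
python3 -m jog '[[[0,0,0],[0,0,-6.5],100],[[0,0,0],[0,-6.6,0],100],[[0,0,0],[0,-6.7,0],100],[[0,0,0],[0,-6.7,0],100],[[0,0,0],[0,0,0],100]]'
cat > w.py <<'E'
from fit import *
st=ctrl.state();w=eyes.snapshot("wrist")
Tw=np.eye(4);Tw[:3,:3]=st["tool_rot"];Tw[:3,3]=st["tcp_pos"]
C=np.linalg.inv(Tw@np.array(w["hand_eye"]))
w["rvec"]=cv2.Rodrigues(C[:3,:3])[0];w["tvec"]=C[:3,3]
E
python3 - <<'E'
from w import *
p=np.array([.4858,.0056,.0717,-1.878])
print(proj(w,W(p,np.r_[L,[[0,0,0]]])).round(1))
cv2.imwrite("pics/w1.png",w["frame"]);print(Tw.round(3))
import pickle;pickle.dump(w,open("w1.pkl","wb"))
E
```

```text
clock: 3.15
tcp_pos: [0.4659, 0.13, 0.2505]
tool_rot: [[0.281, 0.954, -0.104], [0.896, -0.299, -0.328], [-0.344, -0.001, -0.939]]
wrist_force: [0.2, 0.2, -0.4]
opening: 0.0852
grasp_force: 0.0
[[220.9 198.5]
 [244.4 147.1]
 [245.1 173.9]
 [245.7 198.5]
 [296.6 198.6]]
[[ 0.283  0.954 -0.103  0.465]
 [ 0.897 -0.301 -0.325  0.129]
 [-0.341 -0.001 -0.94   0.251]
 [ 0.     0.     0.     1.   ]]
```

View pics/w1.png

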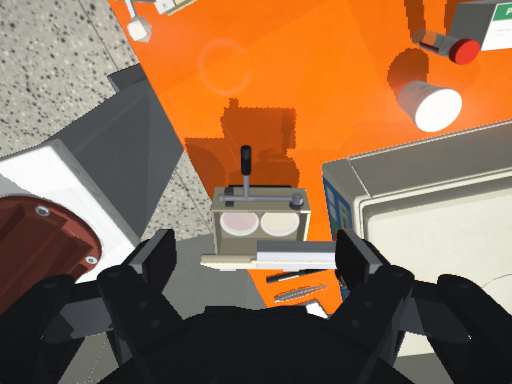

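```bash
python3 - <<'E'
from fit import *
import pickle;w=pickle.load(open("w1.pkl","rb"))
p0=np.array([.4858,.0056,.0717,-1.878])
def un(s,u,v,z):
    R,t,K=P(s);d=R.T@np.linalg.inv(K)@[u,v,1];c=-R.T@t;return c+d*(z-c[2])/d[2]
Rz=W(np.r_[0,0,0,p0[3]],np.eye(3))
for z in(0,.1,.15,.2):
    for uv in((324,164),(362,208)): 
        q=un(w,*uv,z);print(z,uv,q.round(3),"box",(Rz@(q-p0[:3])).round(3))
# refit with wrist points
Wp=np.array([[221,198.5],[246,146.5],[246,173.5],[246.5,198.5],[297,201]])
L5=np.r_[L,[[0,0,0]]]
r=least_squares(lambda p:np.r_[f(p),2*(proj(w,W(p,L5))-Wp).ravel()],p0)
print(r.x,"grip",W(r.x,[-.065,-.07,0]),r.fun.reshape(-1,2).round(1).tolist())
print("tongue",[un(b_,*uv,.18).round(3) for b_,uv in((w,(258,258)),(w,(258,240)))])
E
python3 - <<'E'
import cv2;i=cv2.imread("pics/w1.png");cv2.imwrite("pics/w1c.png",cv2.resize(i[130:280,195:375],None,fx=4,fy=4,interpolation=cv2.INTER_CUBIC))
E
```

```text
0 (324, 164) [0.538 0.003 0.   ] box [-0.013  0.051 -0.072]
0 (362, 208) [ 0.588 -0.106  0.   ] box [ 0.075  0.131 -0.072]
0.1 (324, 164) [0.527 0.067 0.1  ] box [-0.071  0.021  0.028]
0.1 (362, 208) [ 0.563 -0.012  0.1  ] box [-0.007  0.079  0.028]
0.15 (324, 164) [0.522 0.099 0.15 ] box [-0.1    0.006  0.078]
0.15 (362, 208) [0.551 0.035 0.15 ] box [-0.048  0.053  0.078]
0.2 (324, 164) [0.517 0.131 0.2  ] box [-0.129 -0.008  0.128]
0.2 (362, 208) [0.539 0.082 0.2  ] box [-0.089  0.028  0.128]
[ 0.48556308  0.00398176  0.07210108 -1.90219536] grip [0.44052072 0.08822062 0.07210108] [[-0.6, -1.2], [-0.4, -1.2], [0.3, -0.4], [0.9, 0.2], [-0.1, 0.8], [-0.7, -0.5], [-1.2, -0.2], [1.0, -1.5], [0.2, -0.3], [0.2, -0.7], [0.3, 1.5], [0.0, 1.0], [-1.3, 0.4], [-0.6, -2.5]]
tongue [array([0.436, 0.027, 0.18 ]), array([0.444, 0.053, 0.18 ])]
```

View pics/w1c.png

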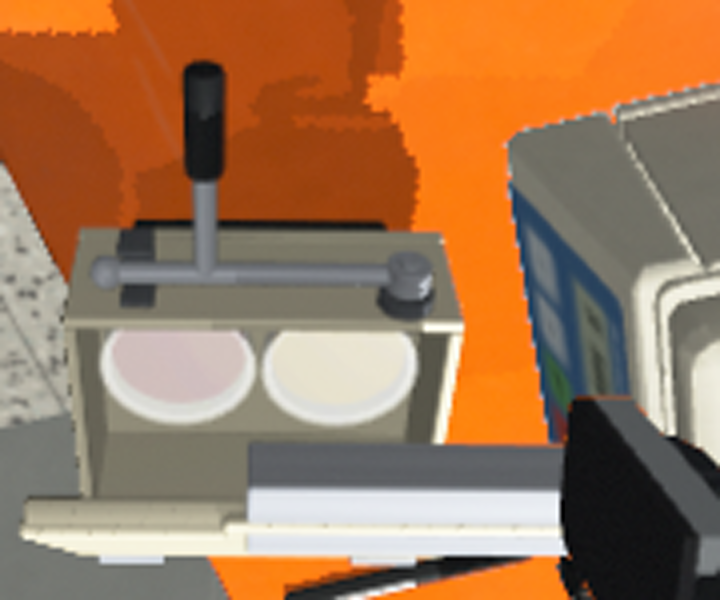

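```bash
python3 -m jog '[[[9,-6,20],[0,0,0],60],[[8,-6,30],[0,0,0],60],[[0,0,30],[0,0,0],60],[[0,0,30],[0,0,0],60],[[0,0,20],[0,0,0],60]]'
python3 -m jog '[[[0,0,20],[0,0,0],60],[[0,0,20],[0,0,0],60],[[0,0,15],[0,0,0],60],[[0,0,0],[0,0,0],60],[[0,0,0],[0,0,0],60]]'
python3 - <<'E'
from w import *
p=np.array([.48556308,.00398,.0721,-1.902])
print(proj(w,W(p,np.r_[L,[[0,0,0]]])).round(1),Tw.round(3))
cv2.imwrite("pics/w2.png",w["frame"])
E
```

```text
clock: 3.82
tcp_pos: [0.4435, 0.1025, 0.1216]
tool_rot: [[0.286, 0.952, -0.106], [0.895, -0.305, -0.325], [-0.342, -0.002, -0.94]]
wrist_force: [-0.1, -0.1, 0.4]
opening: 0.0513
grasp_force: 0.0
clock: 4.23
tcp_pos: [0.439, 0.0853, 0.0718]
tool_rot: [[0.286, 0.952, -0.105], [0.895, -0.305, -0.326], [-0.342, -0.001, -0.94]]
wrist_force: [-0.1, 0.1, -0.1]
opening: 0.0511
grasp_force: 0.0
[[205.  295.4]
 [254.2 213.9]
 [253.  259.3]
 [252.1 296. ]
 [348.3 297. ]] [[ 0.286  0.953 -0.101  0.441]
 [ 0.896 -0.304 -0.325  0.086]
 [-0.34   0.003 -0.94   0.073]
 [ 0.     0.     0.     1.   ]]
```

View pics/w2.png

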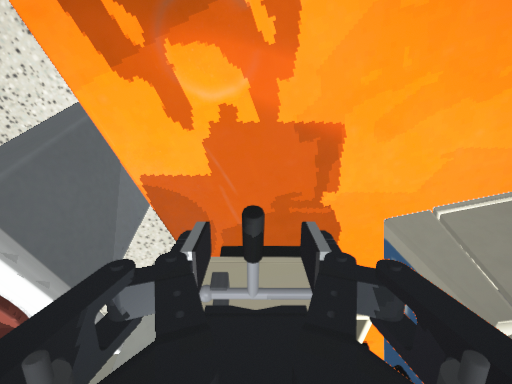

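```bash
python3 -m jog '[[[2,0,10],[0,0,0],60],[[0,0,9],[0,0,0],60],[[0,0,0],[0,0,0],10],[[0,0,0],[0,0,0],5],[[0,0,0],[0,0,0],0]]' 40
python3 -m jog '[[[0,0,0],[0,0,0],0],[[0,0,0],[0,0,0],0],[[0,0,0],[0,0,0],0],[[0,0,0],[0,0,0],0],[[0,0,0],[0,0,0],0]]' 40
python3 - <<'E'
import numpy as np
# planned arc in tool frame: box y,z displacement -> tool
from h import *
st=ctrl.state();R=st["tool_rot"];yaw=-1.90
by=np.array([-np.sin(yaw),np.cos(yaw),0]);bz=np.array([0,0,1.])
A=np.radians(np.arange(0,106,7.5));o=np.array([-70*np.cos(a)*by+70*np.sin(a)*bz for a in A])
print(np.c_[np.degrees(A[1:]),(np.diff(o,axis=0)@R).round(1)], st["tcp_pos"]-.019*R[:,2])
E
```

```text
clock: 4.8
tcp_pos: [0.4378, 0.0818, 0.0528]
tool_rot: [[0.284, 0.953, -0.104], [0.896, -0.303, -0.326], [-0.342, -0.001, -0.94]]
wrist_force: [0.2, 0.5, -0.2]
opening: 0.0154
grasp_force: 0.0
clock: 5.22
tcp_pos: [0.4378, 0.0819, 0.053]
tool_rot: [[0.285, 0.953, -0.104], [0.896, -0.303, -0.326], [-0.342, -0.001, -0.94]]
wrist_force: [-1.6, 0.4, -0.1]
opening: 0.0115
grasp_force: 38.9
[[  7.5  -3.1   0.6  -8.6]
 [ 15.   -3.1   1.8  -8.4]
 [ 22.5  -3.    2.9  -8.1]
 [ 30.   -2.9   4.   -7.7]
 [ 37.5  -2.7   5.1  -7.1]
 [ 45.   -2.5   6.   -6.4]
 [ 52.5  -2.2   6.9  -5.6]
 [ 60.   -1.9   7.6  -4.7]
 [ 67.5  -1.6   8.2  -3.8]
 [ 75.   -1.2   8.7  -2.7]
 [ 82.5  -0.8   9.   -1.6]
 [ 90.   -0.4   9.1  -0.5]
 [ 97.5   0.    9.1   0.6]
 [105.    0.4   9.    1.7]] [0.43977332 0.0881085  0.07089959]
```

```bash
python3 -m jog '[[[-3.1,0.6,-8.6],[0,0,0],0],[[-3.1,1.8,-8.4],[0,0,0],0],[[-3,2.9,-8.1],[0,0,0],0],[[-2.9,4,-7.7],[0,0,0],0],[[0,0,0],[0,0,0],0]]'
```

```text
clock: 5.63
tcp_pos: [0.4465, 0.0791, 0.0905]
tool_rot: [[0.286, 0.952, -0.106], [0.895, -0.305, -0.326], [-0.343, -0.002, -0.939]]
wrist_force: [-8.0, 3.9, 5.0]
opening: 0.0112
grasp_force: 39.3
```

```bash
python3 -m jog '[[[-2.8,4.2,-7.4],[0,0,0],0],[[-2.6,5.5,-6.6],[0,0,0],0],[[-2.2,6.6,-5.8],[0,0,0],0],[[-1.9,7.6,-4.7],[0,0,0],0],[[0,0,0],[0,0,0],0]]'
```

```text
clock: 6.05
tcp_pos: [0.4693, 0.0716, 0.1183]
tool_rot: [[0.286, 0.952, -0.108], [0.895, -0.306, -0.325], [-0.343, -0.003, -0.939]]
wrist_force: [-9.6, 6.2, 13.7]
opening: 0.0115
grasp_force: 39.1
```

```bash
python3 -m jog '[[[-1.5,6.5,-4.2],[0,0,0],0],[[-1.2,7.3,-3.4],[0,0,0],0],[[-0.9,7.8,-2.6],[0,0,0],0],[[-0.5,7.8,-1.5],[0,0,0],0],[[0,0,0],[0,0,0],0]]'
```

```text
clock: 6.47
tcp_pos: [0.4997, 0.0617, 0.1316]
tool_rot: [[0.286, 0.953, -0.102], [0.895, -0.304, -0.328], [-0.344, 0.003, -0.939]]
wrist_force: [-4.6, 1.1, 13.5]
opening: 0.0109
grasp_force: 39.9
```

```bash
python3 -m jog '[[[-0.6,7,-1.8],[0,0,0],0],[[-0.3,7,-1],[0,0,0],0],[[0,6,0],[0,0,0],0],[[0.2,3,0.6],[0,0,0],0],[[0,0,0],[0,0,0],0]]'
python3 - <<'E'
from w import *
cv2.imwrite("pics/w3.png",w["frame"])
b=eyes.snapshot("side");cv2.imwrite("pics/s3.png",cv2.resize(b["frame"][110:250,200:360],None,fx=4,fy=4,interpolation=cv2.INTER_CUBIC))
E
```

```text
clock: 6.88
tcp_pos: [0.5212, 0.0545, 0.1317]
tool_rot: [[0.285, 0.953, -0.102], [0.895, -0.303, -0.328], [-0.343, 0.003, -0.939]]
wrist_force: [-0.8, 0.0, 5.8]
opening: 0.0108
grasp_force: 39.5
```

View pics/s3.png

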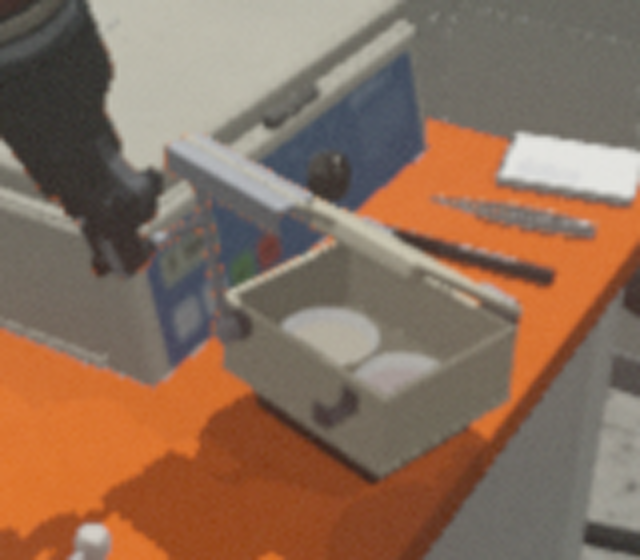

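```bash
python3 -m jog '[[[0.2,2,0.5],[0,0,0],0],[[0.2,2,0.5],[0,0,0],0],[[0.2,2,0.5],[0,0,0],0],[[0,0,0],[0,0,0],0],[[0,0,0],[0,0,0],0]]'
```

```text
clock: 7.5
tcp_pos: [0.5219, 0.0544, 0.1313]
tool_rot: [[0.285, 0.952, -0.114], [0.894, -0.307, -0.327], [-0.346, -0.009, -0.938]]
wrist_force: [-15.4, 7.7, 20.3]
opening: 0.011
grasp_force: 40.9
```

```bash
python3 -m jog '[[[0,-2,0],[0,0,0],0],[[0,-2,0],[0,0,0],0],[[0,0,0],[0,0,0],15],[[0,0,0],[0,0,0],25],[[0,0,0],[0,0,0],35]]'
python3 -m jog '[[[0,0,0],[0,0,0],40],[[0,0,0],[0,0,0],40],[[0,0,0],[0,0,0],40],[[0,0,0],[0,0,0],40],[[0,0,0],[0,0,0],40]]'
python3 - <<'E'
from w import *
cv2.imwrite("pics/w4.png",w["frame"])
E
```

```text
clock: 7.92
tcp_pos: [0.5231, 0.0548, 0.1285]
tool_rot: [[0.285, 0.953, -0.099], [0.896, -0.301, -0.326], [-0.341, 0.004, -0.94]]
wrist_force: [0.2, 0.5, -0.7]
opening: 0.0297
grasp_force: 0.0
clock: 8.33
tcp_pos: [0.5215, 0.0548, 0.1273]
tool_rot: [[0.284, 0.953, -0.104], [0.896, -0.303, -0.326], [-0.342, -0.0, -0.94]]
wrist_force: [0.0, 0.2, -0.5]
opening: 0.034
grasp_force: 0.0
```

View pics/w4.png

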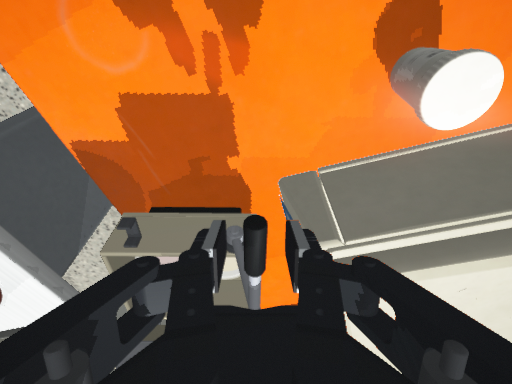

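```bash
python3 -m jog '[[[0,0,-8],[0,0,0],40],[[0,0,-15],[0,0,0],40],[[0,0,-25],[0,0,0],40],[[0,0,-30],[0,0,0],40],[[0,0,-30],[0,0,0],40]]'
python3 -m jog '[[[25,0,-20],[0,0,0],40],[[25,0,-20],[0,0,0],40],[[0,0,0],[0,0,0],40],[[0,0,0],[0,0,0],40],[[0,0,0],[0,0,0],40]]'
python3 - <<'E'
from w import *
for s in(w,b):print([ (d["p"],d["box"]) for d in spotter.cut_out(s,"prop_grip")[:1]])
x=cv2.resize(b["frame"][120:250,210:350],None,fx=4,fy=4,interpolation=cv2.INTER_CUBIC)
cv2.imwrite("pics/s5.png",x)
p=np.array([.48556,.00398,.0721,-1.902]);al=np.radians(105)
q=W(p,[[0,0,0],[-.078,-.07*np.cos(al),.07*np.sin(al)],[-.04,-.07*np.cos(al),.07*np.sin(al)]])
print(proj(b,q).round(1),((proj(b,q)-[210,120])*4).round())
E
```

```text
clock: 8.9
tcp_pos: [0.5323, 0.0905, 0.23]
tool_rot: [[0.284, 0.953, -0.105], [0.896, -0.303, -0.326], [-0.342, -0.001, -0.94]]
wrist_force: [-0.2, 0.5, -0.6]
opening: 0.0343
grasp_force: 0.0
clock: 9.32
tcp_pos: [0.5507, 0.1478, 0.2492]
tool_rot: [[0.284, 0.953, -0.104], [0.896, -0.302, -0.327], [-0.343, -0.001, -0.939]]
wrist_force: [0.7, 0.2, -0.1]
opening: 0.0345
grasp_force: 0.0
[(0.62, [243.3, 210.5, 261.7, 271.1])]
[]
[[256.3 191.1]
 [223.4 175.3]
 [237.2 169.4]] [[185. 284.]
 [ 54. 221.]
 [109. 198.]]
```

View pics/s5.png

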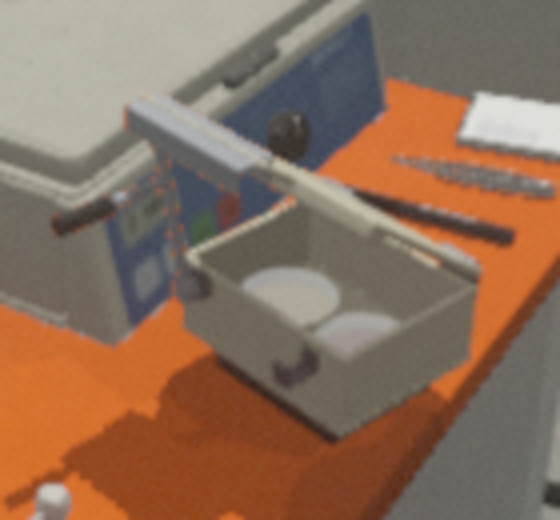

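The handle stands at (54,224)–(115,200) in the crop. The prediction for the stop angle was (54,221)–(109,198), so the rod is on its stop under the tongue, with the gripper clear.

```bash
python3 -c "
from workcell import job;print(job.job_done())"
```

```text
the job is handed in; nothing more can be done
None
```

The prop rod is out of its clip and swung over past upright to its stop. The last side view shows the handle within about 2 pixels of its position at the stop, with the ball tip's end of the rod up under the lid's tongue. The gripper has let go and is clear, and I handed the job in at about 9.5 s without seeing a verdict.

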